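Short spin on the microcentrifuge

TASK

Give the loaded microcentrifuge a short spin, pressing with the fingertips (nothing needs to be gripped or lifted): first press the upper half of the power rocker to switch it on, then push the half-open lid down until it is fully shut, then press the blue short-spin key and keep it down - it spins only while held, so finish with your finger still holding the key down. Do not press the green or red key or open the lid wider, and leave everything else on the bench where it stands.

Things in the scene. Friction and masses are not known exactly. Their poses are not given: they have to be found in the camera images.
- centrifuge: White microcentrifuge, 250 wide x 280 deep x 150 mm high (lid shut), fixed to the bench. Origin: centre of its underside; x axis from its control panel (front, operator's side) to its back, y to the operator's left, z up. Deck behind the panel: 125 mm high. On the panel from left to right: power rocker, dark display, three square keys 40 mm apart: green start, red stop, blue short spin.
- panel_mid (a point): Middle of the face of the control panel: x up the slope, y to the operator's left, z square out of it. The panel slopes up at 20 degrees (0.349 rad) towards the back of the centrifuge; it is 96 mm up the slope x 248 mm wide, from 84 mm above the bench at its front edge to 116 mm at its back edge.
- rocker (a joint): Angle of the black power rocker, 24 mm across x 32 mm along the slope: 0 = off (upper half, with the white line, stands up), 0.34 = fully on (upper half level with the panel, lower half up). It pivots about a line across the panel through its middle. About 4 N on the outer part of the upper half tips it; it stays where it is left.
- rocker_on (a point): Point on the face of the rocker's upper half (the one towards the lid), 11 mm up the slope from the pivot, centred across; moves with the rocker. About 10 mm above the panel when off, 7 mm when on. The frame turns with the rocker: when off, x runs up the panel slope, y to the operator's left, z square out of the panel.
- lid (a joint): Angle of the lid: 0 = fully shut on the deck, grows as its front edge rises; it starts half open, 0.60 to 0.95 rad. A stiff hinge holds it at any angle; 2 to 5 N at the front edge moves it. No spring or click, just a stop at 0.
- lid_hinge (a point): Middle of the lid's hinge line at the back of the centrifuge (135 mm behind its origin, 129 mm high); the hinge line runs along the centrifuge's y; the frame is the centrifuge's.
- lid_front (a point): Point on the outer (upper) face of the lid, mid-width, 18 mm back from the front edge; moves with the lid: 165 mm from the hinge along the lid, 17 mm above the hinge along the lid's normal. Lid: white, clear window, grey lip, 204 wide x 178 x 20 mm thick; front edge 183 mm from the hinge. Its frame's z is the lid's outward normal. When shut the face is 146 mm above the bench.
- key_short (a joint): Travel of the blue short-spin key (the rightmost): 0 = up, 0.005 m = fully down, pressed square into the panel against a spring: it starts to move at about 2 N, is fully down at about 5 N and comes up when let go.
- key_short_top (a point): Middle of the top face of the blue short-spin key: 20 x 20 mm, standing 8 mm out of the panel when up. x runs up the panel slope, y to the operator's left, z square out of the panel. It lies 102 mm to the right of the panel's middle line.
- key_start (a joint): Travel of the green start key (for a timed run; not used here): 0 = up, 0.005 m = fully down; same size and spring as the blue key.
- key_start_top (a point): Middle of the top face of the green start key, 80 mm to the left of the blue one.
- key_stop (a joint): Travel of the red stop key (not used here): 0 = up, 0.005 m = fully down; same size and spring.
- key_stop_top (a point): Middle of the top face of the red stop key, 40 mm to the left of the blue one.
- carrier_grey: Bystander, loose: grey five-place tube carrier with capped tubes, 118 x 24 mm, 107 mm high, standing beside the centrifuge; origin under its centre.
- micro_rack: Bystander, loose: blue microtube rack, 116 x 68 mm, 46 mm high, standing beside the centrifuge; origin under its centre.
- reagent: Bystander, loose: amber reagent bottle with blue cap, diameter 56 mm, 130 mm high, beside the centrifuge; origin under its centre.
- white_cup: Bystander, loose: white specimen cup with white cap, diameter 60 mm, 66 mm high, beside the centrifuge; origin under its centre.
- sample_cup: Bystander, loose: white specimen cup with yellow cap, diameter 60 mm, 68 mm high, just in front of the control panel; origin under its centre.
- pipette: Bystander, loose: blue and white pipette lying on the bench in front of the control panel, about 240 mm long, 37 mm high at most; its x axis points to its tip.
- carrier_red: Bystander, loose: red five-place tube carrier with capped tubes, 118 x 24 mm, 107 mm high, to the robot's left; origin under its centre.
- cap_tray: Bystander, loose: white tray of blue caps, 170 x 120 x 45 mm, to the robot's right; origin under its centre.

How it is judged:
By the outcome, as a careful person would: the job done as asked, in the order asked, and still so for the second after the job is handed in, while the arm keeps its last pose, push and grip.
It also fails if it takes over 45 s, if anything falls off the work surface, if the arm or the gripper's body presses on something with over 40 N, if the wrist force passes 120 N, or if a joint passes its speed limit or range.

ROBOT

A 6-joint arm with a two-finger parallel gripper is mounted at the origin on the work surface. World frame = base frame: x ahead of the robot, y to its left, z up, the work surface at z = 0. Lengths are in m, angles in rad, forces in N, time in s.
With the tool pointing down it reaches from about 0.25 to 0.775 m from the base axis. Payload 4 kg.
Tool frame: the origin (TCP) lies midway between the tips of the shut fingers; the grasp point (between the pads) lies 19 mm behind it; z points along the fingers, y is the direction in which the jaws open and shut (so a half turn about z gives the same grasp; the last joint's range is limited). The gripper opens to 94 mm and grips with 3 to 60 N. Pads are 16 mm wide; open, the fingers measure 119 mm over their backs; the gripper's body (75 mm by 177 mm) begins 78 mm behind the grasp point.
Start: joints at [1.081, 0.087, 1.371, -0, 1.684, -0.103], TCP at [0.207, 0.509, 0.206] pointing down, gripper open.
Joint ranges: [-3.1, 3.1], [-0.76, 2.03], [0.27, 2.55], [-1.08, 4.22], [0.17, 2.65], [-2.57, 2.57]. Speed limits (rad/s): [2.79, 2.79, 3.14, 3.14, 3.14, 3.14].

INTERFACE

Orientations are given as [roll, pitch, yaw] about the fixed x, y, z axes, in that order (R = Rz(yaw) Ry(pitch) Rx(roll)).
In Python, from bench import robot, cams gives the robot as it stands.
- The arm moves only by the tool step_arm, never from a script. Its argument "plan" is a list that holds one entry, the list of rows, each a list of 5 numbers: the shift along the world's x, y, z in mm, then the turn about the world's z in rad, then the opening in per cent of the stroke, from 0 (shut) to 100 (fully open). In form: [[[tx, ty, tz, turn, fingers], ...]]. A call has 1 to 8 rows; each row is the pose to reach, as a shift and turn from the pose commanded when the call began; what a row does not reach only later rows make up. A row lasts 1/12 s, in which the tool goes at most 41.7 mm and 7.16 degrees, less where a joint would pass 70% of its speed; a pose out of reach is approached as far as the arm can. A call with a gripper value outside its range is refused whole. The fingers move at their own pace and stop on an object; the grip force is fixed at half the most. Time passes only in rows, so rows that repeat a pose let the fingers close. It gives the time, the measured TCP pose, the force and the opening at its end, in the units of the state.
- robot.get_obs(): the state, without advancing time (a new reading comes with each control period).
- cams.snapshot(name): name is "scene" or "side" or "wrist"; returns a dict with "frame" (480x640x3 uint8, red, green, blue), "camera_matrix" (3x3 intrinsics, pixels), "origin" and "attitude" of the camera in the world; the wrist camera has in their place "T_tool_cam" (4x4, takes a point from camera to tool coordinates, whose origin is the TCP and whose axes are the flange's). Camera axes: x right, y down, z forward; pixel columns grow to the right and rows downward; lengths in m; the calibration is good to about 2 mm. A picture is of the moment at which its call begins: read the wrist's pose just before it. There is no depth.
- robot.close_job(): hands the job in, once; it reports no verdict.
The state is a dict: "time": time; "joint_positions": joint angles; "qvel": joint speeds; "joint_torque": joint torques, N m; "tool_pos": TCP position; "ee_rot": TCP orientation; "wrist_force": force on the tool from outside, world axes, zero at the start; "wrist_torque": the same for the moment, N m; "width": finger opening in m.
Only numpy, scipy, OpenCV 4.12 (cv2) and the standard library are available. Lean on these libraries where they do the work, as an engineer would, in place of code of your own. Each camera call takes 0.05 s, during which the arm holds its last target. There are 200 camera calls.

## Working session

There is one attempt and no reset: what is moved stays moved. The work goes in short steps, Python scripts to look and compute and a tool call to move; the robot and the scene stay as the last step left them, time stands still between calls to the robot, and variables do not carry over. Pictures are saved under pics/ and viewed, about 8 in all and at most 12, crops included, and the job is handed in when it is done.

Besides the shell and the picture viewer there is one more tool, called after "Request:" in YAML: its name, and indented under it one key for each argument. step_arm: Moves the arm, as the interface text tells. Its arguments: {"type":"object","properties":{"plan":{"type":"array"}},"required":["plan"]}

```bash
mkdir -p pics; python3 - <<'E'
from bench import robot,cams
import cv2,numpy as np
o=robot.get_obs();print(o['time'],o['tool_pos'],o['ee_rot'],o['wrist_force'],o['width'])
for n in ['scene','side']:
    s=cams.snapshot(n);cv2.imwrite(f'pics/{n}0.png',s['frame'][:,:,::-1]);print(n,s['camera_matrix'],s['origin'],s['attitude'])
s=cams.snapshot('wrist');print(s['T_tool_cam'])
E
```

```text
0.0 [0.20723925 0.50889043 0.20432776] [-3.13946113e+00 -2.12278987e-04  2.75475648e+00] [-0.94280307 -0.26599791 -0.49778257] 0.0939305352875306
scene [[540.7789934    0.         324.53901688]
 [  0.         540.7789934  243.27019977]
 [  0.           0.           1.        ]] [1.56144045 0.10907293 1.63577989] [-2.55877619  0.00505266  1.70828502]
side [[451.4283374    0.         321.98891237]
 [  0.         451.4283374  242.77303403]
 [  0.           0.           1.        ]] [-0.03378666 -1.02395716  0.94536756] [-2.18970901 -0.01573843 -0.52343249]
[[-4.56981139e-04 -9.68975082e-01 -2.47158011e-01  7.20282580e-02]
 [ 9.99999830e-01 -5.32429425e-04  2.38429595e-04  9.18122860e-04]
 [-3.62626534e-04 -2.47157860e-01  9.68975160e-01 -1.79004076e-01]
 [ 0.00000000e+00  0.00000000e+00  0.00000000e+00  1.00000000e+00]]
```

View pics/scene0.png

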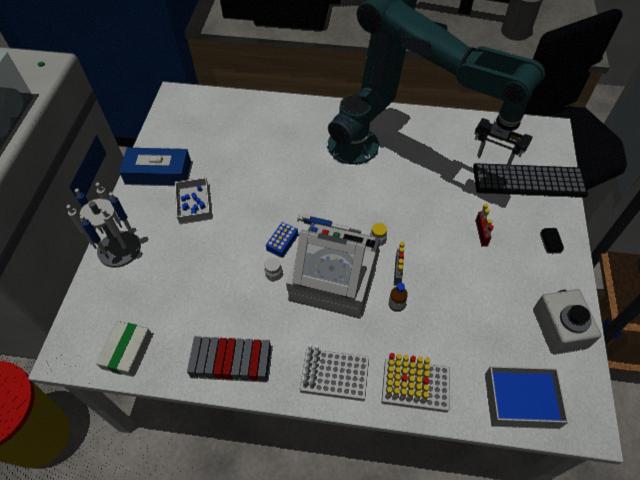

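View pics/side0.png

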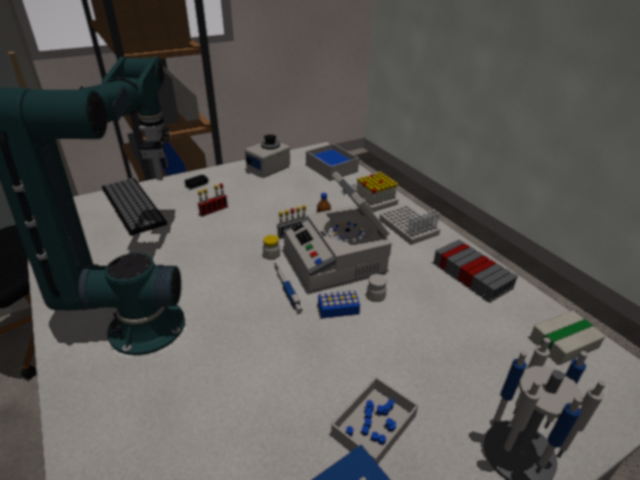

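Scene: the centrifuge is around (335,262), panel toward the robot. Side: keys are near (308–320, 247–262), with the lid half open behind. I'll cast key colours onto the panel height next.

```bash
cat > h.py <<'E'
import numpy as np,cv2
from scipy.spatial.transform import Rotation as R
from bench import robot,cams
def snap(n):
    o=robot.get_obs();s=cams.snapshot(n);K=s['camera_matrix']
    if n=='wrist':
        T=np.eye(4);T[:3,:3]=R.from_euler('xyz',o['ee_rot']).as_matrix();T[:3,3]=o['tool_pos'];T=T@s['T_tool_cam']
    else:
        T=np.eye(4);T[:3,:3]=R.from_euler('xyz',s['attitude']).as_matrix();T[:3,3]=s['origin']
    return s['frame'],K,T
def ray(K,T,u,v):
    d=T[:3,:3]@np.linalg.solve(K,[u,v,1.]);return T[:3,3],d
def onz(K,T,u,v,z):
    p,d=ray(K,T,u,v);return p+d*(z-p[2])/d[2]
def proj(K,T,P):
    q=T[:3,:3].T@(np.asarray(P)-T[:3,3]);q=K@q;return q[:2]/q[2]
def tri(*rs):
    A=0;b=0
    for p,d in rs:
        d=d/np.linalg.norm(d);M=np.eye(3)-np.outer(d,d);A=A+M;b=b+M@p
    return np.linalg.solve(A,b)
HUE={'green':(45,85),'blue':(100,130),'yellow':(22,34),'red':(-8,8)}
def blobs(f,col,roi=(0,0,640,480),amin=4,s=120,v=40):
    h=cv2.cvtColor(f,cv2.COLOR_RGB2HSV).astype(int);H=h[...,0];H=np.where((H>170),H-180,H)
    lo,hi=HUE[col];m=((H>=lo)&(H<=hi)&(h[...,1]>s)&(h[...,2]>v)).astype(np.uint8)
    k=np.zeros_like(m);x0,y0,x1,y1=roi;k[y0:y1,x0:x1]=m[y0:y1,x0:x1]
    n,l,st,c=cv2.connectedComponentsWithStats(k)
    return [(c[i].round(1).tolist(),int(st[i,4])) for i in range(1,n) if st[i,4]>=amin]
E
python3 - <<'E'
from h import *
for n,roi in [('side',(270,200,400,320)),('scene',(255,205,420,310))]:
    f,K,T=snap(n)
    for c in HUE:
        for p,a in blobs(f,c,roi): print(n,c,p,a,onz(K,T,*p,0.1).round(3))
    x0,y0,x1,y1=roi;cv2.imwrite(f'pics/{n}c.png',cv2.resize(f[y0:y1,x0:x1,::-1],None,fx=4.5,fy=4.5,interpolation=cv2.INTER_CUBIC))
E
```

```text
side green [308.5, 246.5] 12 [0.523 0.    0.1  ]
side blue [348.5, 223.5] 4 [0.708 0.053 0.1  ]
side blue [354.5, 224.5] 4 [0.723 0.037 0.1  ]
side blue [318.1, 261.0] 24 [ 0.513 -0.08   0.1  ]
side blue [288.3, 289.6] 100 [ 0.374 -0.154  0.1  ]
side blue [338.0, 309.0] 445 [ 0.456 -0.288  0.1  ]
side yellow [303.4, 207.2] 9 [0.623 0.222 0.1  ]
side yellow [297.7, 208.4] 9 [0.601 0.225 0.1  ]
side yellow [286.4, 211.9] 11 [0.555 0.223 0.1  ]
side yellow [280.5, 213.5] 8 [0.531 0.223 0.1  ]
side yellow [341.8, 223.4] 5 [0.688 0.064 0.1  ]
side yellow [359.0, 227.5] 4 [0.726 0.014 0.1  ]
side yellow [273.4, 240.1] 89 [0.44  0.086 0.1  ]
side yellow [353.5, 296.0] 6 [ 0.521 -0.265  0.1  ]
side yellow [329.4, 298.7] 7 [ 0.456 -0.242  0.1  ]
side yellow [341.4, 297.2] 5 [ 0.489 -0.253  0.1  ]
side red [292.0, 210.2] 10 [0.577 0.223 0.1  ]
side red [313.1, 253.5] 27 [ 0.518 -0.039  0.1  ]
scene green [336.1, 234.1] 22 [ 0.517 -0.003  0.1  ]
scene blue [319.1, 220.9] 121 [ 0.469 -0.069  0.1  ]
scene blue [280.6, 240.9] 350 [ 0.57  -0.187  0.1  ]
scene blue [313.6, 228.8] 24 [ 0.505 -0.083  0.1  ]
scene blue [400.1, 286.2] 59 [0.692 0.227 0.1  ]
scene yellow [378.7, 229.5] 170 [0.478 0.14  0.1  ]
scene yellow [285.1, 230.1] 8 [ 0.524 -0.18   0.1  ]
scene yellow [280.0, 237.3] 7 [ 0.556 -0.192  0.1  ]
scene yellow [401.3, 247.0] 43 [0.54  0.222 0.1  ]
scene yellow [274.9, 245.1] 8 [ 0.59  -0.203  0.1  ]
scene yellow [400.1, 264.5] 53 [0.61  0.222 0.1  ]
scene red [324.8, 231.6] 25 [ 0.512 -0.043  0.1  ]
scene red [400.9, 255.1] 22 [0.572 0.223 0.1  ]
```

View pics/scenec.png

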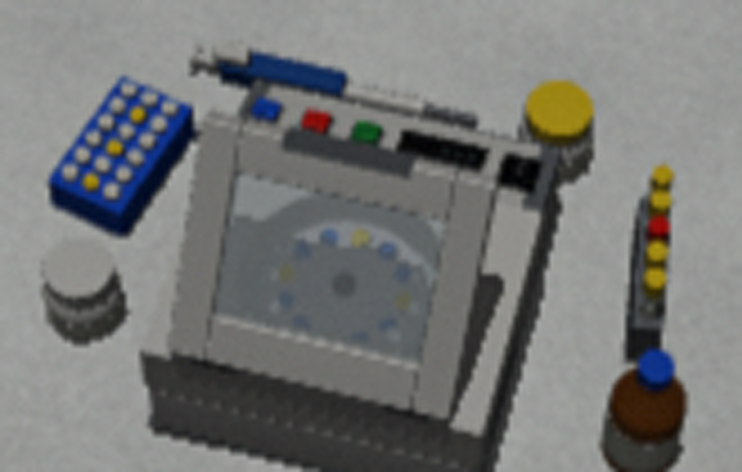

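View pics/sidec.png

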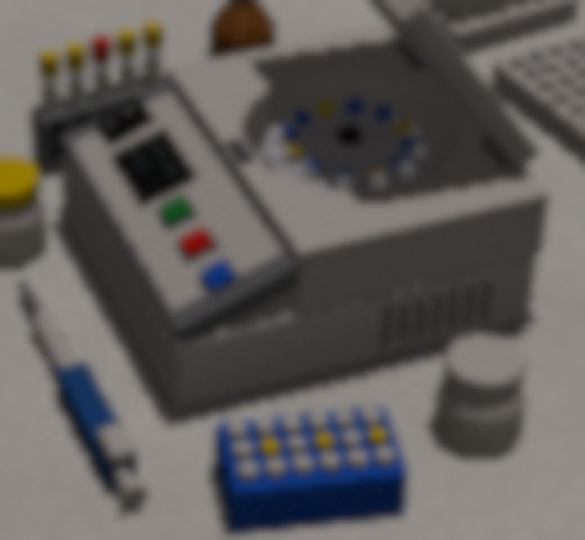

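Both crops show the panel clearly: blue, red and green keys, display, and black rocker at the far left, with the lid about half open. I'll triangulate the keys and start moving.

```bash
python3 - <<'E'
from h import *
px={}
for n,q in [('side',[(318.1,261),(313.1,253.5),(308.5,246.5),(297.5,226.3)]),('scene',[(313.6,228.8),(324.8,231.6),(336.1,234.1),(370.5,243.5)])]:
    f,K,T=snap(n); px[n]=[ray(K,T,*p) for p in q]
P=[tri(a,b) for a,b in zip(px['side'],px['scene'])]
for p in P: print(p.round(4))
d=P[2]-P[0];print('len',np.linalg.norm(d),'yaw',np.arctan2(-d[0],d[1]))
y=np.arctan2(-d[0],d[1]);X=np.array([np.cos(y),np.sin(y)]);Y=np.array([-X[1],X[0]])
m=np.mean(P[:3],0)[:2]+Y*.062;print('panelmid',m,'rocker Y,X off',(P[3][:2]-m)@Y,(P[3][:2]-m)@X)
print('origin',m+.095*X)
E
```

```text
[ 0.5094 -0.0834  0.1043]
[ 0.515  -0.0431  0.104 ]
[ 0.5203 -0.0034  0.1039]
[0.5432 0.1169 0.104 ]
len 0.08078095578887018 yaw -0.13521627638590275
panelmid [0.52324145 0.01814491] rocker Y,X off 0.100552180453137 0.006511169547988043
origin [0.61737431 0.00533847]
```

Request:
step_arm:
  plan:
    - [[20,-30,30,0.05,60],[40,-60,55,0.1,30],[60,-95,65,0.15,0],[80,-130,65,0.2,0],[100,-165,65,0.25,0],[120,-200,65,0.25,0],[140,-235,65,0.25,0],[160,-270,65,0.25,0]]

```text
time: 1.02
tool_pos: [0.368, 0.2376, 0.2709]
ee_rot: [3.141, 0.001, 3.005]
wrist_force: [-0.2, 0.7, 0.5]
width: 0.0437
```

Request:
step_arm:
  plan:
    - [[20,-35,0,0,0],[40,-70,0,0,0],[60,-105,0,0,0],[80,-140,0,0,0],[100,-175,0,0,0],[125,-205,0,0,0],[140,-220,0,0,0],[140,-220,0,0,0]]

```text
time: 1.68
tool_pos: [0.5093, 0.0159, 0.2692]
ee_rot: [-3.14, -0.001, 2.999]
wrist_force: [-1.0, -0.1, 0.4]
width: 0.0004
```

```bash
python3 - <<'E'
from h import *
o=robot.get_obs();print(o['time'],o['tool_pos'],o['ee_rot'],o['wrist_force'],o['width'])
f,K,T=snap('wrist');cv2.imwrite('pics/w1.png',f[:,:,::-1])
for c in ['green','blue','red']:
    for p,a in blobs(f,c,amin=100): print(c,p,a,onz(K,T,*p,.1075).round(4))
E
```

```text
1.6833 [0.50932526 0.01585678 0.26916041] [-3.14043910e+00 -1.12628055e-03  2.99936928e+00] [-1.03596943 -0.1296806   0.39993257] 0.00035997613330517405
green [301.0, 229.9] 362 [ 0.5169 -0.0027  0.1075]
blue [226.3, 130.4] 1437 [ 0.4179 -0.0542  0.1075]
blue [144.8, 227.0] 3875 [ 0.4931 -0.1483  0.1075]
blue [217.1, 230.4] 418 [ 0.5061 -0.0814  0.1075]
red [259.0, 230.5] 413 [ 0.5118 -0.0421  0.1075]
red [536.3, 252.2] 303 [0.5707 0.2176 0.1075]
```

View pics/w1.png

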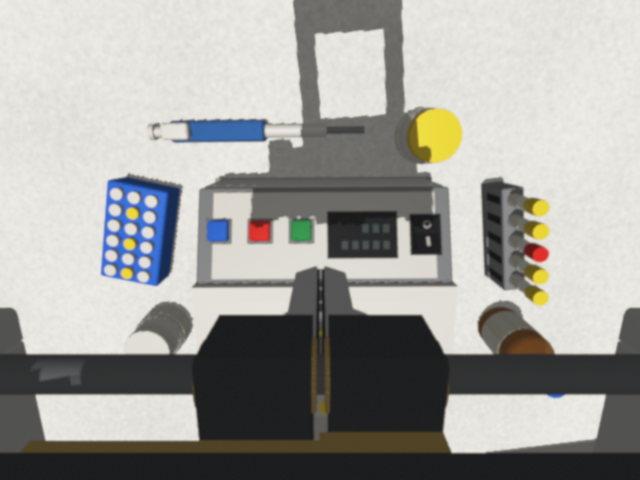

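The wrist view shows keys at (217,230), (259,230) and (301,230), and the rocker at about (425,234) with its white-line half towards the lid at about (428,241). The image's up direction is towards the robot.

```bash
python3 - <<'E'
from h import *
f,K,T=snap('wrist')
yaw=-.136;X=np.array([np.cos(yaw),np.sin(yaw),0]);Y=np.array([-X[1],X[0],0])
sub=f[200:265,400:450].min(2)
m=(f[205:262,402:447].max(2)<60).astype(np.uint8)
n,l,st,c=cv2.connectedComponentsWithStats(m);i=1+np.argmax(st[1:,4]);print('rocker box',st[i]+[402,205,0,0,0],c[i]+[402,205])
ctr=(st[i,0]+402+st[i,2]/2-.5,st[i,1]+205+st[i,3]/2-.5)
k=[onz(K,T,*p,.1075) for p in [(217.1,230.4),(259,230.5),(301,229.9)]]
o=np.mean(k,0)+.062*Y
print('panelmid',o)
for nm,p,z in [('rock',ctr,.105),('white',(428,240.5),.111)]:
    q=onz(K,T,*p,z);print(nm,q,(q-o)@X,(q-o)@Y)
for nm,p,z in [('frontL',(214,187),.084),('frontR',(433,187),.084),('backL',(196,285),.125),('backR',(454,285),.125)]:
    q=onz(K,T,*p,z);print(nm,q.round(4),(q-o)@X,(q-o)@Y)
cv2.imwrite('pics/w1c.png',cv2.resize(f[170:300,190:460,::-1],None,fx=2.9,fy=2.9,interpolation=cv2.INTER_CUBIC))
E
```

```text
rocker box [408 216  30  40 967] [422.56773526 235.20062048]
panelmid [0.51876766 0.02147408 0.1075    ]
rock [0.53794625 0.11366201 0.105     ] 0.00650255732391187 0.09393694385458852
white [0.54179314 0.11696773 0.111     ] 0.009865734221832038 0.09773371083290189
frontL [ 0.4661 -0.0806  0.084 ] -0.038351391565538344 -0.10832118676645287
frontR [0.4963 0.1327 0.084 ] -0.03733104778727522 0.1071354775982084
backL [ 0.5501 -0.1042  0.125 ] 0.04806865031016712 -0.12023014237340822
backR [0.5839 0.1344 0.125 ] 0.04924257357805806 0.12068145086400099
```

View pics/w1c.png

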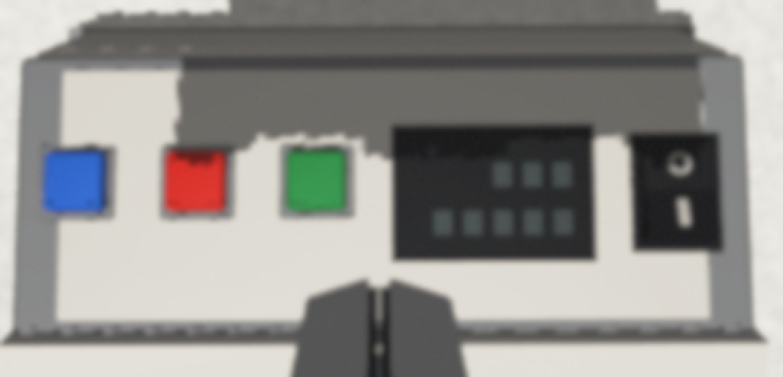

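Request:
step_arm:
  plan:
    - [[10,34,0,0.005,0],[20,68,-20,0.005,0],[30,100,-60,0.005,0],[30,100,-100,0.005,0],[30,100,-120,0.005,0],[30,100,-120,0.005,0],[30,100,-120,0.005,0]]

```text
time: 2.37
tool_pos: [0.5356, 0.1206, 0.1496]
ee_rot: [-3.141, -0.003, 3.012]
wrist_force: [0.3, -0.8, -0.1]
width: 0.0003
```

```bash
python3 - <<'E'
from h import *
o=robot.get_obs();print(o['time'],o['tool_pos'],o['ee_rot'],o['wrist_force'],o['qvel'])
f,K,T=snap('wrist');cv2.imwrite('pics/w2.png',f[:,:,::-1])
for c in ['green','blue','red']:
    for p,a in blobs(f,c,amin=100): print(c,p,a,onz(K,T,*p,.1075).round(4))
E
```

```text
2.3667 [0.53561915 0.12061848 0.14963967] [-3.14102407 -0.00338531  3.01211845] [ 0.2778597  -0.82531596 -0.14440184] [-0.0206892  -0.03431652 -0.08722238 -0.00335518  0.0049567  -0.0012318 ]
green [121.8, 255.5] 937 [ 0.5175 -0.0011  0.1075]
blue [53.0, 110.1] 3115 [ 0.4282 -0.0175  0.1075]
blue [6.5, 254.1] 442 [ 0.5073 -0.0723  0.1075]
blue [130.9, 412.4] 197 [ 0.6305 -0.0246  0.1075]
blue [110.6, 432.1] 226 [ 0.6447 -0.0431  0.1075]
red [59.0, 255.0] 1059 [ 0.5121 -0.04    0.1075]
red [477.1, 292.1] 682 [0.571  0.2185 0.1075]
```

View pics/w2.png

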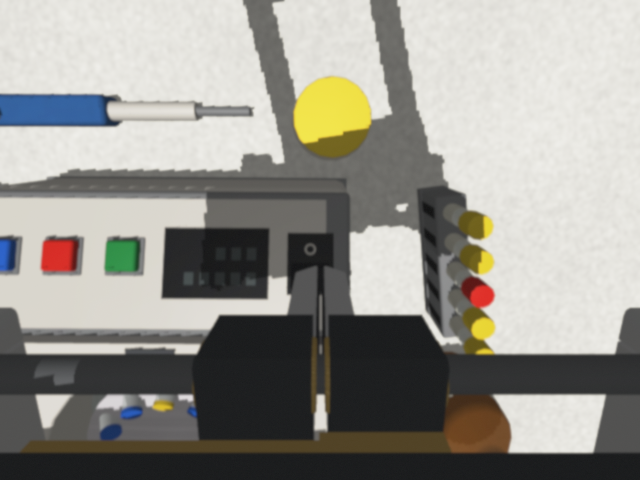

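The rocker's O mark is at (310,249), and the fingers (columns ~302–340) hide the I half. I'll get the exact offset.

```bash
python3 - <<'E'
from h import *
f,K,T=snap('wrist');o=robot.get_obs();print(o['tool_pos'],proj(K,T,o['tool_pos']))
yaw=-.133;X=np.array([np.cos(yaw),np.sin(yaw),0]);Y=np.array([-X[1],X[0],0])
for nm,p,z in [('O',(310,249),.105),('frontedge rocker L',(288.5,235),.103),('R',(333,235),.103),('green',(121.8,255.5),.1075)]:
    q=onz(K,T,*p,z);d=q-o['tool_pos'];print(nm,q.round(4),'rel tcp X,Y',d@X,d@Y)
E
```

```text
[0.53840559 0.1199986  0.15358886] [317.89105548 286.88892311]
O [0.532  0.1155 0.105 ] rel tcp X,Y -0.0057974509025888465 -0.005273396026372052
frontedge rocker L [0.5216 0.1031 0.103 ] rel tcp X,Y -0.01445844711686643 -0.01895556630888026
R [0.5253 0.1312 0.103 ] rel tcp X,Y -0.014512742536547765 0.009342987894556868
green [ 0.5199 -0.0028  0.1075] rel tcp X,Y -0.0020354151187970716 -0.12417153438027118
```

Request:
step_arm:
  plan:
    - [[4.5,-5.5,0,0,0],[4.5,-5.5,-20,0,0],[4.5,-5.5,-32,0,0],[4.5,-5.5,-34,0,0],[4.5,-5.5,-36,0,0],[4.5,-5.5,-36,0,0]]

```text
time: 2.97
tool_pos: [0.5426, 0.1133, 0.1157]
ee_rot: [-3.141, 0.002, 3.009]
wrist_force: [-0.2, -2.0, 2.1]
width: 0.0006
```

Request:
step_arm:
  plan:
    - [[0,0,-1,0,0],[0,0,-2,0,0],[0,0,-2,0,0]]

```text
time: 3.22
tool_pos: [0.5436, 0.1132, 0.1141]
ee_rot: [-3.141, 0.005, 3.009]
wrist_force: [0.7, -2.8, 5.2]
width: 0.0004
```

Request:
step_arm:
  plan:
    - [[0,0,-1,0,0],[0,0,-2,0,0],[0,0,-2,0,0]]

```text
time: 3.47
tool_pos: [0.5445, 0.1133, 0.1125]
ee_rot: [3.141, 0.007, 3.009]
wrist_force: [2.8, -2.0, 5.9]
width: 0.0002
```

Request:
step_arm:
  plan:
    - [[0,0,-1,0,0],[0,0,-2,0,0],[0,0,-2,0,0]]

```text
time: 3.72
tool_pos: [0.5447, 0.1135, 0.1115]
ee_rot: [3.141, 0.008, 3.01]
wrist_force: [1.7, -2.5, 7.6]
width: 0.0003
```

Request:
step_arm:
  plan:
    - [[0,0,-1.5,0,0],[0,0,-3,0,0],[0,0,-3,0,0]]

```text
time: 3.97
tool_pos: [0.5449, 0.1135, 0.111]
ee_rot: [3.141, 0.009, 3.01]
wrist_force: [-1.7, -3.0, 16.0]
width: 0.0006
```

Request:
step_arm:
  plan:
    - [[0,0,-1.5,0,0],[0,0,-3,0,0],[0,0,-3,0,0]]

```text
time: 4.22
tool_pos: [0.5452, 0.1136, 0.1107]
ee_rot: [3.14, 0.011, 3.01]
wrist_force: [-5.4, -3.3, 24.8]
width: 0.0006
```

Request:
step_arm:
  plan:
    - [[0,0,20,0,0],[0,0,55,0,0],[-10,-30,95,0,0],[-30,-60,135,0,0],[-40,-90,175,0,0],[-40,-90,200,0,0],[-40,-90,200,0,0],[-40,-90,200,0,0]]

```text
time: 4.88
tool_pos: [0.5031, 0.0234, 0.3068]
ee_rot: [3.14, 0.008, 3.009]
wrist_force: [-0.7, 0.5, 0.6]
width: 0.0008
```

```bash
python3 - <<'E'
from h import *
o=robot.get_obs();print(o['time'],o['tool_pos'],o['ee_rot'],o['wrist_force'])
f,K,T=snap('wrist')
g,_,_=snap('side')
a=cv2.resize(f[180:420,100:540,::-1],(800,436)[:2],interpolation=cv2.INTER_CUBIC)
b=cv2.resize(g[180:300,270:430,::-1],(800,600),interpolation=cv2.INTER_CUBIC)
cv2.imwrite('pics/w3.png',f[:,:,::-1]);cv2.imwrite('pics/s3.png',b);cv2.imwrite('pics/w3c.png',a)
cv2.imwrite('pics/m3.png',np.vstack([cv2.resize(a,(600,327)),cv2.resize(b[:350],(600,262))]))
E
```

```text
4.8833 [0.50308417 0.0234133  0.30679545] [3.14007519 0.00815484 3.00857096] [-0.73269841  0.48362758  0.60211502]
```

View pics/m3.png

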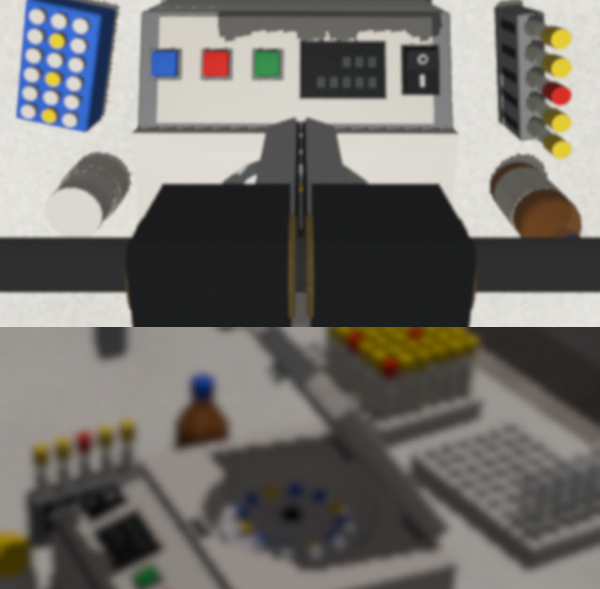

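In the upper part, the rocker shows both marks at crop (423,59) and (422,80). Lower part: the lid is still half open, almost edge-on to the side camera. I'll compare the rocker before and after, and measure the lid angle from the scene camera (grey lip).

```bash
python3 - <<'E'
from h import *
g,K,T=snap('scene');s,Ks,Ts=snap('side')
yaw=-.134;X=np.array([np.cos(yaw),np.sin(yaw),0]);Y=np.array([-X[1],X[0],0])
H=np.array([.7515,-.0116,.129])
for v in (236.5,238.8,241):
    p,d=ray(K,T,332.3,v);t=((H-p)@Y)/(d@Y);
    # distance to hinge line plane: solve |(x,z)|=183 along ray
    A=np.array([(p-H)@-X,p[2]-H[2]]);B=np.array([d@-X,d[2]])
    r=np.roots([B@B,2*A@B,A@A-.185**2]);r=r.real.min();q=p+r*d;print(v,'theta',np.arctan2(q[2]-H[2],(q-H)@-X),q.round(3),'yoff',(q-H)@Y)
a=cv2.imread('pics/w1.png')[205:265,395:455];b=cv2.imread('pics/w3.png')[200:260,385:445]
a2=cv2.imread('pics/side0.png')[212:242,282:312];b2=s[212:242,282:312,::-1]
R_=lambda i:cv2.resize(i,(300,300),interpolation=cv2.INTER_CUBIC)
cv2.imwrite('pics/cmp.png',np.vstack([np.hstack([R_(a),R_(b)]),np.hstack([R_(a2),R_(b2)])]))
E
```

```text
236.5 theta 1.005842859287007 [0.653 0.    0.285] yoff -0.0015062287945463403
238.8 theta 1.086581463309461 [0.666 0.002 0.293] yoff 0.0019280642560310784
241 theta 1.153178682074627 [0.678 0.003 0.298] yoff 0.004881579590851266
```

View pics/cmp.png

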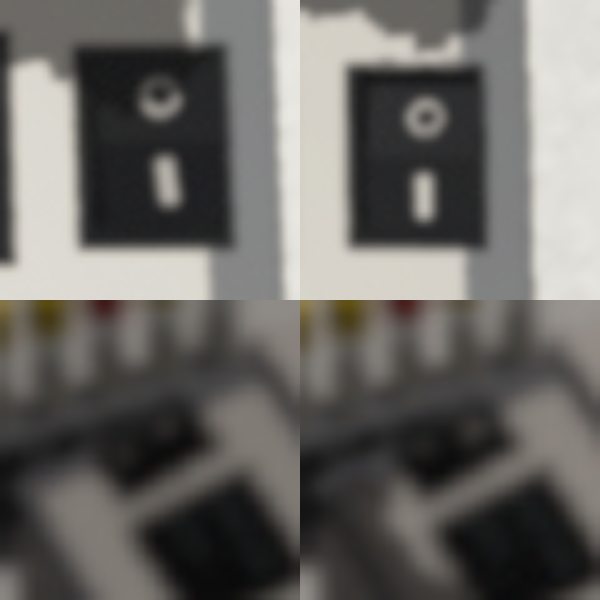

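The change is clear: the I mark was skewed (upper half standing) and now lies straight, with the lower half raised, so the rocker is on. The lid is at about 0.9 rad with its front edge near z=0.29. I'm going over it next.

Request:
step_arm:
  plan:
    - [[0,0,32,0,0],[35,-5,35,0,0],[70,-10,35,0,0],[105,-15,35,0,0],[140,-20,35,0,0],[172,-24.5,35,0,0],[172,-24.5,35,0,0],[172,-24.5,35,0,0]]

```text
time: 5.75
tool_pos: [0.6751, -0.0, 0.3299]
ee_rot: [-3.141, -0.012, 3.011]
wrist_force: [0.1, -0.3, -0.5]
width: 0.0001
```

Request:
step_arm:
  plan:
    - [[0,0,-15,0,0],[0,0,-30,0,0],[0,0,-40,0,0],[0,0,-48,0,0],[0,0,-48,0,0]]

```text
time: 6.17
tool_pos: [0.6722, 0.0002, 0.2876]
ee_rot: [3.142, -0.004, 3.011]
wrist_force: [-0.4, -0.3, 0.8]
width: 0.0004
```

Request:
step_arm:
  plan:
    - [[0,0,-5,0,0],[0,0,-10,0,0],[0,0,-15,0,0],[0,0,-15,0,0]]

```text
time: 6.5
tool_pos: [0.674, -0.0005, 0.2744]
ee_rot: [3.141, 0.001, 3.01]
wrist_force: [1.5, -0.2, 1.4]
width: 0.0002
```

Request:
step_arm:
  plan:
    - [[0,0,-5,0,0],[0,0,-10,0,0],[0,0,-15,0,0],[0,0,-15,0,0]]

```text
time: 6.83
tool_pos: [0.6736, -0.0006, 0.2579]
ee_rot: [-3.142, -0.002, 3.01]
wrist_force: [0.6, 0.7, 0.3]
width: 0.0006
```

Request:
step_arm:
  plan:
    - [[0,0,-5,0,0],[0,0,-10,0,0],[0,0,-15,0,0],[0,0,-15,0,0]]

```text
time: 7.17
tool_pos: [0.6735, -0.0006, 0.2425]
ee_rot: [-3.142, -0.003, 3.01]
wrist_force: [1.7, 0.3, 0.7]
width: 0.0002
```

Request:
step_arm:
  plan:
    - [[0,0,-5,0,0],[0,0,-10,0,0],[0,0,-10,0,0]]

```text
time: 7.42
tool_pos: [0.6736, -0.0006, 0.2332]
ee_rot: [3.142, -0.002, 3.01]
wrist_force: [0.7, -0.4, 0.6]
width: 0.0003
```

```bash
python3 - <<'E'
from h import *
g,K,T=snap('scene');s,_,_=snap('side')
a=cv2.resize(g[195:325,270:410,::-1],(420,390),interpolation=cv2.INTER_CUBIC)
b=cv2.resize(s[150:280,280:420,::-1],(420,390),interpolation=cv2.INTER_CUBIC)
cv2.imwrite('pics/lid.png',np.hstack([a,b])[:, :800])
E
```

```text
(no output)
```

View pics/lid.png

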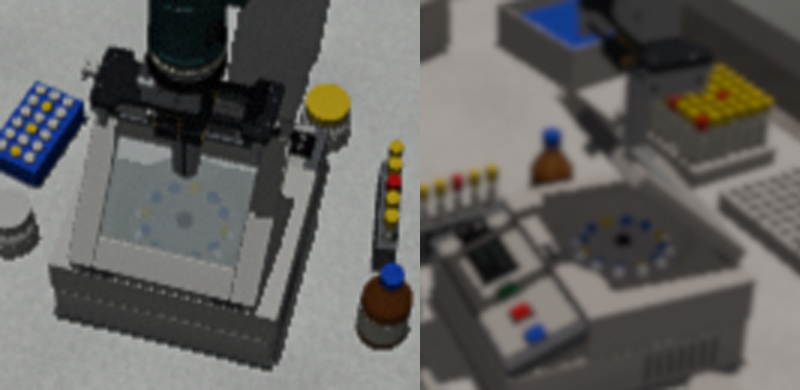

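The fingers are over the lid's window on its outer face, not yet in firm contact, so the lid is lower than I estimated. I'll continue down.

Request:
step_arm:
  plan:
    - [[0,0,-5,0,0],[0,0,-10,0,0],[0,0,-10,0,0]]

```text
time: 7.77
tool_pos: [0.6737, -0.0006, 0.2233]
ee_rot: [3.142, -0.001, 3.01]
wrist_force: [1.4, -0.2, 1.8]
width: 0.0004
```

Request:
step_arm:
  plan:
    - [[0,0,-5,0,0],[0,0,-10,0,0],[0,0,-10,0,0]]

```text
time: 8.02
tool_pos: [0.6735, -0.0006, 0.2131]
ee_rot: [3.142, -0.002, 3.01]
wrist_force: [1.1, -0.6, 0.4]
width: 0.0004
```

Request:
step_arm:
  plan:
    - [[0,0,-4,0,0],[0,0,-8,0,0],[0,0,-8,0,0]]

```text
time: 8.27
tool_pos: [0.6736, -0.0006, 0.2053]
ee_rot: [3.142, -0.002, 3.01]
wrist_force: [0.4, -0.1, 1.6]
width: 0.0005
```

Request:
step_arm:
  plan:
    - [[0,0,-4,0,0],[0,0,-8,0,0],[0,0,-8,0,0]]

```text
time: 8.52
tool_pos: [0.6736, -0.0006, 0.1973]
ee_rot: [3.142, -0.002, 3.01]
wrist_force: [0.9, 0.1, 1.0]
width: 0.0005
```

```bash
python3 - <<'E'
from h import *
fs=[robot.get_obs()['wrist_force']]
g,K,T=snap('scene');s,_,_=snap('side')
a=cv2.resize(g[195:325,270:410,::-1],(400,372),interpolation=cv2.INTER_CUBIC)
b=cv2.resize(s[150:280,280:420,::-1],(400,372),interpolation=cv2.INTER_CUBIC)
cv2.imwrite('pics/lid2.png',np.hstack([a,b]))
E
```

```text
(no output)
```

View pics/lid2.png

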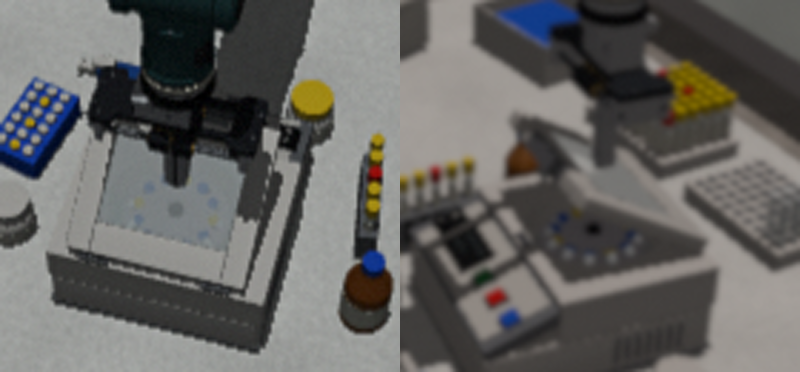

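The side view confirms the lid is already moving down under the finger, with low force. I'll follow it down and forward.

Request:
step_arm:
  plan:
    - [[-8,1,-6,0,0],[-16,2,-12,0,0],[-24,3.2,-18,0,0],[-32,4.3,-24,0,0],[-40,5.4,-30,0,0],[-48,6.4,-36,0,0],[-56,7.5,-42,0,0],[-64,8.6,-48,0,0]]

```text
time: 9.28
tool_pos: [0.6163, 0.007, 0.1515]
ee_rot: [3.141, 0.018, 3.009]
wrist_force: [25.0, -3.1, -1.8]
width: 0.0005
```

Request:
step_arm:
  plan:
    - [[-3,0.5,-2,0,0],[-6,1,-4,0,0],[-6,1,-5,0,0],[-6,1,-5,0,0]]

```text
time: 9.62
tool_pos: [0.6158, 0.0071, 0.1492]
ee_rot: [3.141, 0.031, 3.009]
wrist_force: [25.1, -3.1, -3.7]
width: 0.0006
```

Fx of 25 N with no upward force means the finger caught in the window recess against the front bar. I'll back off, lift, and press on the front bar itself (18 mm behind the edge).

Request:
step_arm:
  plan:
    - [[8,-1,0,0,0],[14,-2,0,0,0],[14,-2,15,0,0],[14,-2,45,0,0],[-5,0,45,0,0],[-18.5,2,45,0,0],[-18.5,2,45,0,0]]

```text
time: 10.2
tool_pos: [0.5836, 0.0114, 0.1907]
ee_rot: [3.141, -0.002, 3.01]
wrist_force: [0.6, -0.3, 0.6]
width: 0.0002
```

Request:
step_arm:
  plan:
    - [[0,0,-10,0,0],[0,0,-20,0,0],[0,0,-28,0,0],[0,0,-34,0,0],[0,0,-38,0,0],[0,0,-38,0,0]]

```text
time: 10.7
tool_pos: [0.5848, 0.011, 0.1504]
ee_rot: [-3.142, -0.003, 3.01]
wrist_force: [-0.0, 0.7, 0.3]
width: 0.0004
```

Request:
step_arm:
  plan:
    - [[0,0,-3,0,0],[0,0,-6,0,0],[0,0,-8,0,0],[0,0,-8,0,0]]

```text
time: 11.03
tool_pos: [0.5857, 0.011, 0.1463]
ee_rot: [3.141, 0.002, 3.01]
wrist_force: [-2.1, 0.3, 4.4]
width: 0.0003
```

Request:
step_arm:
  plan:
    - [[0,0,-2,0,0],[0,0,-4,0,0],[0,0,-4,0,0]]

```text
time: 11.28
tool_pos: [0.5858, 0.011, 0.146]
ee_rot: [3.141, 0.004, 3.01]
wrist_force: [-6.5, -0.1, 16.0]
width: 0.0008
```

The hard stop at z=0.146 is exactly the shut-lid height, so the lid is shut. On to the blue key, measuring it once more on the way.

Request:
step_arm:
  plan:
    - [[0,0,30,0,0],[0,0,65,0,0],[-25,-25,90,0,0],[-50,-50,100,0,0],[-75,-75,100,0,0],[-83,-91,100,0,0],[-83,-91,100,0,0],[-83,-91,100,0,0]]

```text
time: 11.95
tool_pos: [0.5025, -0.0805, 0.241]
ee_rot: [3.141, 0.002, 3.008]
wrist_force: [0.6, 0.3, -0.4]
width: 0.0002
```

```bash
python3 - <<'E'
from h import *
yaw=-.134;X=np.array([np.cos(yaw),np.sin(yaw),0]);Y=np.array([-X[1],X[0],0])
o=robot.get_obs();f,K,T=snap('wrist');g,_,_=snap('side')
print(o['time'],o['tool_pos'],o['ee_rot'])
for c in ['green','blue','red']:
    for p,a in blobs(f,c,amin=100):
        q=onz(K,T,*p,.1075);d=q-o['tool_pos'];print(c,p,a,q.round(4),(d@X).round(4),(d@Y).round(4))
a=cv2.resize(f[180:420,140:500,::-1],(400,372));b=cv2.resize(g[180:310,270:410,::-1],(400,372),interpolation=cv2.INTER_CUBIC)
cv2.imwrite('pics/k.png',np.hstack([a,b]))
E
```

```text
11.95 [ 0.5025244  -0.08045067  0.24102548] [3.14111405e+00 1.69883213e-03 3.00797189e+00]
green [407.8, 230.9] 439 [ 0.5175 -0.0045  0.1075] 0.0046 0.0773
blue [313.2, 122.5] 1669 [ 0.4171 -0.0735  0.1075] -0.0856 -0.0045
blue [215.3, 225.5] 3960 [ 0.4903 -0.1693  0.1075] -0.0002 -0.0896
blue [316.9, 230.5] 464 [ 0.5065 -0.0827  0.1075] 0.0043 -0.0017
red [362.4, 230.5] 481 [ 0.5118 -0.0436  0.1075] 0.0043 0.0378
```

View pics/k.png

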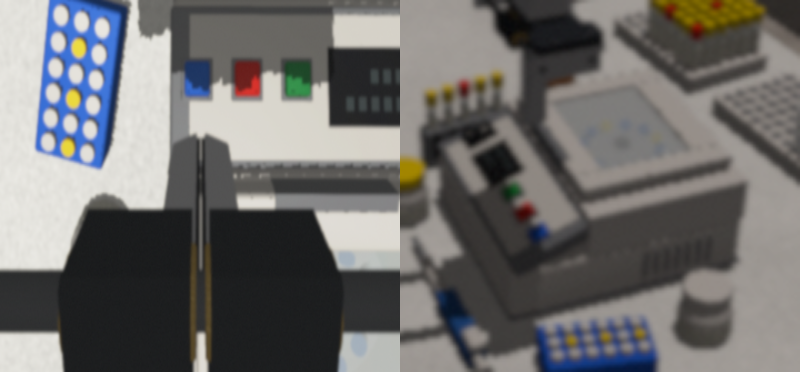

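The lid is fully shut, flat on the deck. The blue key lies 4 mm up-slope of the TCP and 1.7 mm to the right, as intended.

Request:
step_arm:
  plan:
    - [[0,-1.5,-40,0,0],[0,-1.5,-80,0,0],[0,-1.5,-110,0,0],[0,-1.5,-124,0,0],[0,-1.5,-128,0,0],[0,-1.5,-130,0,0],[0,-1.5,-130,0,0]]

```text
time: 12.63
tool_pos: [0.5034, -0.081, 0.111]
ee_rot: [3.141, 0.001, 3.011]
wrist_force: [-0.2, 0.4, 0.0]
width: 0.0004
```

Request:
step_arm:
  plan:
    - [[0,0,-2,0,0],[0,0,-4,0,0],[0,0,-4,0,0]]

```text
time: 12.88
tool_pos: [0.5037, -0.0817, 0.108]
ee_rot: [-3.141, 0.003, 3.01]
wrist_force: [1.1, 1.1, 3.0]
width: 0.0003
```

Request:
step_arm:
  plan:
    - [[0,0,-2,0,0],[0,0,-4,0,0],[0,0,-4,0,0]]

```text
time: 13.13
tool_pos: [0.5036, -0.0818, 0.1037]
ee_rot: [-3.141, 0.003, 3.01]
wrist_force: [1.8, -0.3, 3.9]
width: 0.0004
```

Request:
step_arm:
  plan:
    - [[0,0,-1.5,0,0],[0,0,-3,0,0],[0,0,-3,0,0]]

```text
time: 13.38
tool_pos: [0.504, -0.0819, 0.1023]
ee_rot: [-3.141, 0.005, 3.01]
wrist_force: [-0.2, 0.8, 10.7]
width: 0.0007
```

Request:
step_arm:
  plan:
    - [[0,0,-1,0,0],[0,0,-2,0,0],[0,0,-2,0,0]]

```text
time: 13.63
tool_pos: [0.5041, -0.0819, 0.1021]
ee_rot: [-3.141, 0.006, 3.01]
wrist_force: [-3.5, 1.7, 17.5]
width: 0.0008
```

Request:
step_arm:
  plan:
    - [[0,0,0,0,0],[0,0,0,0,0],[0,0,0,0,0],[0,0,0,0,0]]

```text
time: 13.97
tool_pos: [0.5041, -0.0819, 0.1021]
ee_rot: [-3.141, 0.006, 3.01]
wrist_force: [-2.2, 1.2, 16.4]
width: 0.0005
```

```bash
python3 - <<'E'
from h import *
g,K,T=snap('scene');f0=cv2.imread('pics/scene0.png')[:,:,::-1]
for c in ['yellow','blue','red']:
    print(c,blobs(f0,c,(255,205,500,310),20),blobs(g,c,(255,205,500,310),20))
o=robot.get_obs();print(o['time'],o['tool_pos'],o['wrist_force'])
print(robot.close_job())
E
```

```text
yellow [([485.5, 209.4], 42), ([489.0, 221.6], 20), ([378.7, 229.5], 170), ([401.3, 247.0], 42), ([400.1, 264.4], 54)] [([485.6, 209.4], 41), ([489.0, 221.6], 20), ([378.7, 229.5], 170), ([401.3, 247.0], 43), ([400.1, 264.4], 54)]
blue [([318.9, 220.9], 120), ([280.5, 240.9], 347), ([313.5, 228.9], 23), ([400.2, 286.4], 58)] [([325.8, 221.4], 43), ([280.6, 241.0], 352), ([400.2, 286.5], 61)]
red [([483.8, 226.1], 98), ([490.0, 227.3], 24), ([324.7, 231.7], 24), ([400.9, 255.1], 22)] [([483.8, 226.0], 99), ([490.0, 227.3], 24), ([324.6, 231.4], 21), ([400.9, 255.1], 22)]
14.0167 [ 0.50412196 -0.08189812  0.10205934] [-3.39617758  1.46258162 16.88168218]
the job is handed in; nothing more can be done
None
```

I switched the rocker on, closed the lid, and handed the job in at 14.0 s with the finger still holding the blue key down.

- **Rocker:** it tipped and came to a hard stop at about z = 0.111 m. Before and after pictures show the upper half has gone level.
- **Lid:** it stopped at z = 0.146 m, the height given for fully shut, and a later picture shows it flat on the deck.
- **Blue key:** it reached a hard stop after about 6 mm of vertical travel, and the finger is holding it with a steady 16–17 N. I did not confirm the spin itself on the display.
- **Problem on the way:** while closing the lid the finger caught briefly, probably in the window recess, with about 25 N sideways. I backed off and finished by pressing on the lid's front edge. My first lid angle estimate of about 0.9 rad was also uncertain; I relied on contact instead.
- **Other items:** the coloured bystanders I compared in the scene camera had not moved: the yellow-capped cup, both tube carriers, the blue rack and the reagent bottle. The pipette was partly hidden by the arm at the end. The white cup and cap tray had no final check. The green and red keys were not touched.

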